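# Index the sliding table of the drill stand to its next stop and lock it

## Task

The next row of holes is to be drilled: free the sliding table of the drill stand by pushing in its red winged lock cap and turning it anticlockwise until it pops up, then slide the table to the left until you feel its ball catch click in. Lock it there again by pushing the cap in and turning it back clockwise until it is caught, let go, and leave the other things on the bench where they are.

Things in the scene. Friction and masses are not known exactly. Their poses are not given: they have to be found in the camera images.
- drill_stand: grey base plate 238 x 400 x 12 mm with two guide rods, a column and a green drill head; fixed. Origin on the underside of the plate, z up, y along the guide rods (left seen from the robot), x away from the robot. The lock cap's axis leans in its x-z plane.
- table (a joint): travel in m of the aluminium sliding table, 0 at its home stop (start) to 0.15, along the stand's y (left). Drags with 2 to 3 N when free. A sprung ball under it drops into one notch of the index plate somewhere from 0.078 to 0.118: set anew each time, measured by nothing, so feel for it. Sliding on out of the notch takes 8 to 12 N: a slow slide stopped at 8 N ends up to 4 mm past its middle.
- block_centre (a point): middle of the top of the dark hardwood block strapped on the sliding table (180 mm along y, top 74 mm above the bench, under the drill). Let go within 4 mm of the notch's middle, the table centres itself in it. The lock pin's hole lies in line with the notch; more than about 2 mm beside it the pin strikes the bar and the cap cannot be pushed in far enough to catch.
- lock_press (a joint): how far in m the lock cap is pushed in along its axis: 0 caught (locked), +0.0085 hard stop, -0.008 popped up and free. The catch lets it turn only when pushed in to +0.006 or more. A spring pushes it out: 6 N when popped up, 12 N at the catch, 18 N at the hard stop. Pushed in beyond -0.006, its pin meets the index bar or holds the table.
- lock_turn (a joint): turn in rad of the lock cap, anticlockwise seen looking at the cap: 0 = locked (white pointer line at the white mark, up the slope), 0.87 = free (pointer at the red mark); there the turn ends and the spring lifts the cap.
- wing_top (a point): middle of the top edge of the red wing on the lock cap, on the table's sloping front apron. The wing is a plain bar 44 mm long (point x), 14 mm thick (point y), standing 27 mm proud (point z) of a round flange 46 mm across; take it across the 14 mm. Site z is the cap's axis, pointing out, leaning 30 degrees from vertical towards the robot. Below the flange is a collar 54 mm across.
- pliers: red-handled pliers 171 mm long, loose bystander lying to the right
- finished_block: dark drilled hardwood block 93 x 137 x 23 mm, loose bystander on the left
- stone_case: flat green case 68 x 152 x 27 mm, loose bystander, front left
- c_clamp: grey C clamp 99 x 173 x 16 mm lying on its side, loose bystander, front right
- hex_key: black hex key 31 x 90 x 5 mm, loose bystander lying in front of the stand

How it is judged (in metres and radians):
On the way, in this order (a step that is already met when the one before it is completed fails the run):
1. the locked cap is pushed in past its catch (value of joint lock_press above 0.005 m and value of joint lock_turn below 0.3 rad and value of joint table below 0.03 m), for 0.05 s.
2. the cap is turned free and has popped up while the table is still at home (value of joint lock_turn above 0.75 rad and value of joint lock_press below -0.005 m and value of joint table below 0.03 m), for 0.1 s.
3. the table has been slid to the left with the cap free (value of joint table above 0.065 m and value of joint lock_turn above 0.6 rad), for 0.1 s.
At the end, for the whole second after the job is handed in: the table stands still at its index notch (more than 65 mm from home) with the lock pin in its hole: the cap is back at the white mark (within 0.12 rad) and held in by its catch (within 2 mm), and the robot has let go (value of joint table above 0.065 m and velocity of joint table between -0.005 and 0.005 m/s and value of joint lock_turn below 0.12 rad and value of joint lock_press between -0.0015 and 0.002 m); the robot touches nothing.
It fails at once if a bystander is pushed more than 30 mm (distance of any of finished_block, stone_case, c_clamp, pliers, hex_key from where it was at the start of the episode above 0.03 m).
It also fails if it takes over 51 s, if anything falls off the work surface, if the arm or the gripper's body presses on something with over 40 N, if the wrist force passes 120 N, or if a joint passes its speed limit or range.

## Robot

A 6-joint arm with a two-finger parallel gripper is mounted at the origin on a cart in front of the work surface, level with it; the furniture and walls round the work are solid. World frame = base frame: x ahead of the robot, y to its left, z up, the work surface at z = 0. Lengths are in m, angles in degrees, forces in N, time in s.
With the tool pointing down it reaches from about 0.4 to 0.825 m from the base axis. Payload 7 kg.
Tool frame: the origin (TCP) lies midway between the tips of the shut fingers; the grasp point (between the pads) lies ctrl.tcp_to_grasp behind it (ctrl.tcp_to_grasp is the distance from the TCP to the grasp point, in m); z points along the fingers, y is the line along which they close (so a half turn about z gives the same grasp; the last joint's range is limited). The gripper opens to 88 mm and grips with 3 to 60 N. Pads are 19 mm wide; open, the fingers measure 130 mm over their backs; the gripper's body (78 mm by 193 mm) begins 47 mm behind the grasp point.
Start: joints at [90.59, 20.546, 0.682, 0, -70.136, -16.507], TCP at [0.185, 0.649, 0.227] pointing down, gripper open.
Joint ranges: [-176.03, 176.03], [-82.01, 121.73], [-58.28, 71.71], [-173.87, 95.51], [-174.79, -0.11], [-173.66, 173.66]. Speed limits (degrees/s): [136.94, 136.94, 172.46, 180, 180, 180].

## Interface

Orientations are given as [roll, pitch, yaw] about the fixed x, y, z axes, in that order (R = Rz(yaw) Ry(pitch) Rx(roll)).
In Python, from plant import ctrl, imaging, close_job gives the robot as it stands.
- The arm moves only by the shell command python3 -m crank 'ROWS'. ROWS is JSON, a list of rows, each a list of 3 entries, a list of its own where there are three numbers: the shift along the world's x, y, z in m, then the turn, a rotation vector about the world's x, y, z in degrees, then the opening, from -1 (shut) to 1 (fully open), so that 0 is half open. A call has 1 to 12 rows; each row shifts and turns the commanded pose from where the row before left it; what a row does not reach is not made up. A row lasts 1/10 s, in which the tool goes at most 50 mm and 8.59 degrees, less where a joint would pass 70% of its speed; a pose out of reach is approached as far as the arm can. A call is refused whole if a number of a shift passes 0.05 or a number of a turn 8.59, either way. A call with a gripper value outside its range is refused whole. The fingers move at their own pace and stop on an object; the grip force is fixed at half the most. Time passes only in rows, so rows that do not move let the fingers close. It gives the time, the measured TCP pose, the force, the opening and the grip force at its end, in the units of the state.
- ctrl.get_obs(): the state, without advancing time (a new reading comes with each control period).
- imaging.snapshot(name): name is "side" or "top" or "wrist"; returns (picture, depth): 420x560x3 uint8, blue, green, red; 420x560 float32, m along the optical axis (not along the pixel's ray), 0 where there is no reading.
- imaging.camera_model(name): a dict with "mtx" (3x3 intrinsics, pixels), "R" (3x3) and "t" (3): a world point X has camera coordinates R X + t. Camera axes: x right, y down, z forward; pixel columns grow to the right and rows downward; lengths in m; the calibration is good to about 2 mm. A picture is of the moment at which its call begins: read the wrist's pose just before it. camera_model takes no time and is no camera call; for the wrist camera it gives the pose at the moment of the call.
- close_job(): hands the job in; it is judged then, once.
The state is a dict: "clock": time; "joint_pos": joint angles; "qvel": joint speeds; "tau": joint torques, N m; "tool_pos": TCP position; "orientation": TCP orientation; "force": force on the tool from outside, world axes, zero at the start; "moment": the same for the moment, N m; "opening": finger opening in m; "gripper_force": force on a finger pad.
Only numpy, scipy, OpenCV 4.12 (cv2) and the standard library are available. Lean on these libraries where they do the work, as an engineer would, in place of code of your own. Each camera call takes 0.05 s, during which the arm holds its last target. There are 200 camera calls.

## Working session

There is one attempt and no reset: what is moved stays moved. The work goes in short steps, Python scripts to look and compute and a shell command to move; the robot and the scene stay as the last step left them, time stands still between calls to the robot, and variables do not carry over. Pictures are saved under pics/ and viewed, at most 10 in all, crops included, and the job is handed in when it is done.

```bash
ls; mkdir -p pics
python3 - <<'E'
from plant import ctrl, imaging
import cv2
print(ctrl.get_obs(), ctrl.tcp_to_grasp)
for n in("top","side"):
    p,d=imaging.snapshot(n); cv2.imwrite(f"pics/{n}0.png",p)
    import numpy as np; np.save(f"pics/{n}0.npy",d); m=imaging.camera_model(n); print(m)
E
```

```text
pics
{'clock': 0.0, 'joint_pos': array([ 9.05917341e+01,  2.05898816e+01,  6.32439478e-01, -2.01521771e-02,
       -7.01361678e+01, -1.65080338e+01]), 'qvel': array([-0.01809154, -0.05283014,  0.01466831,  0.00372734,  0.0960651 ,
       -0.04476775]), 'tau': array([ 2.65533549e-05, -5.82722855e+01,  2.93049735e+01,  6.99717119e+00,
        6.90073881e-03, -1.52175321e-04]), 'tool_pos': array([0.18498604, 0.64863201, 0.22562999]), 'orientation': array([ 1.79904865e+02, -8.43837960e-03, -1.59231556e+01]), 'force': array([ 0.24190363, -0.72740052,  0.44279812]), 'moment': array([ 0.00571981,  0.02001209, -0.06230157]), 'gripper_force': 0.0, 'opening': 0.08773240690389984} 0.0188
{'mtx': array([[492.10965594,   0.        , 281.1853838 ],
       [  0.        , 492.10965594, 209.21948579],
       [  0.        ,   0.        ,   1.        ]]), 'R': array([[-0.06327069, -0.99798446, -0.00488262],
       [-0.97631265,  0.06290956, -0.20701688],
       [ 0.20690679, -0.00833114, -0.97832519]]), 't': array([0.04596761, 0.55644596, 1.35420641])}
{'mtx': array([[382.47624322,   0.        , 280.08076769],
       [  0.        , 382.47624322, 204.55433821],
       [  0.        ,   0.        ,   1.        ]]), 'R': array([[-0.99702349, -0.07472539,  0.01898077],
       [-0.05580819,  0.52963186, -0.84638971],
       [ 0.05319398, -0.8449297 , -0.5322257 ]]), 't': array([0.53785484, 0.10217328, 0.99441978])}
```

View pics/top0.png

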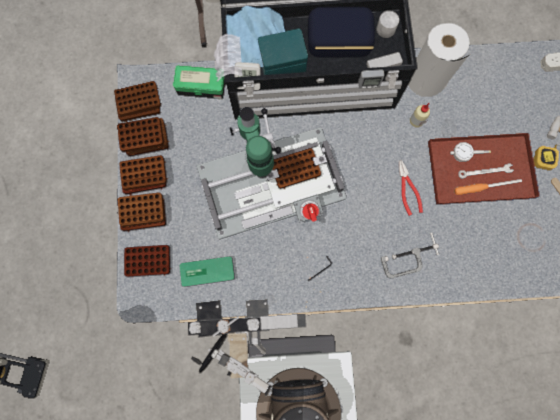

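View pics/side0.png

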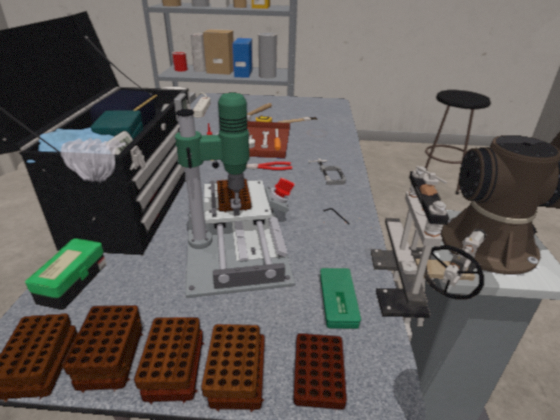

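The top view shows the stand centred near (270,180), with the red cap at (311,212). Its front edge runs roughly from (218,235) to (343,203). Next I'll take a close crop.

```bash
cat > h.py <<'E'
import numpy as np
from plant import ctrl, imaging
def px2w(m,d,u,v,z=None):
    K,R,t=m["mtx"],np.array(m["R"]),np.array(m["t"])
    r=np.linalg.inv(K)@np.array([u,v,1.])
    if z is None: return R.T@(r*d-t)
    o=-R.T@t; w=R.T@r; return o+w*(z-o[2])/w[2]
def cloud(m,D):
    v,u=np.mgrid[:D.shape[0],:D.shape[1]]
    c=np.stack([u,v,np.ones_like(u)],-1)@np.linalg.inv(m["mtx"]).T*D[...,None]
    return (c-m["t"])@m["R"]
E
python3 - <<'E'
from h import *; import cv2
for n,c in(("top",(190,120,350,240)),("side",(170,160,310,300))):
    p=cv2.imread(f"pics/{n}0.png");D=np.load(f"pics/{n}0.npy");m=imaging.camera_model(n)
    C=cloud(m,D); b,g,r=[p[...,i].astype(int) for i in range(3)]
    x0,y0,x1,y1=c
    k=(r>150)&(g<70)&(b<70); s=np.zeros_like(k); s[y0:y1,x0:x1]=1; k&=s
    if n=="top": k[:195]=0
    P=C[k]; print(n,k.sum(),P.mean(0),np.median(P,0),P.min(0),P.max(0))
    cr=cv2.resize(p[y0:y1,x0:x1],None,fx=5 if n=="top" else 4,fy=5 if n=="top" else 4,interpolation=cv2.INTER_CUBIC); cv2.imwrite(f"pics/{n}c.png",cr)
E
```

```text
top 160 [ 0.53737741 -0.06941519  0.10128458] [ 0.53762662 -0.06831441  0.0990257 ] [ 0.5126601  -0.08934562  0.08250997] [ 0.55974879 -0.04958164  0.12852347]
side 216 [ 0.56397813 -0.2114515   0.05907749] [ 0.55094866 -0.07115529  0.08660206] [ 0.51202033 -0.40474457  0.00681554] [ 0.63973371 -0.04396365  0.12505438]
```

View pics/topc.png

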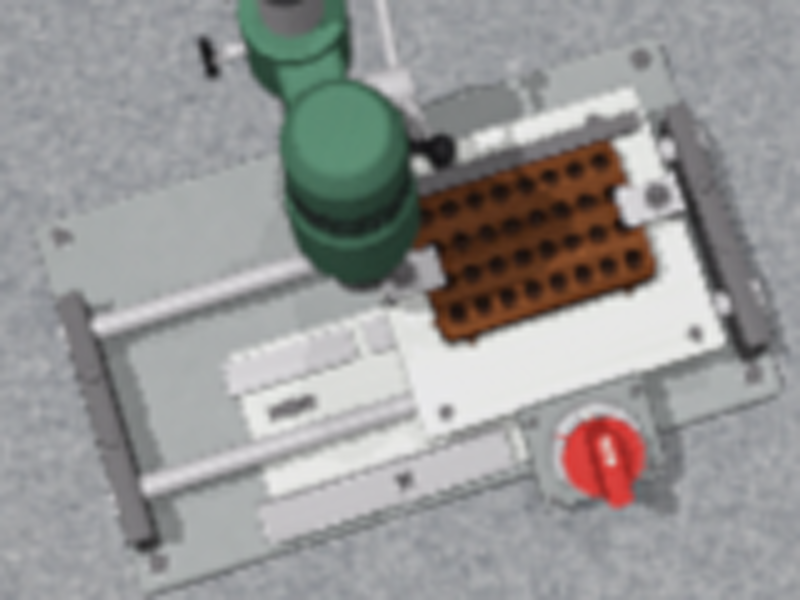

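Run:
```python
from h import *; import cv2
m=imaging.camera_model("top");D=np.load("pics/top0.npy")
f=lambda x,y:(190+x/5,120+y/5)
a=px2w(m,0,*f(150,592),z=.012);b=px2w(m,0,*f(783,390),z=.012);e=px2w(m,0,*f(40,228),z=.012);g=px2w(m,0,*f(660,42),z=.012)
print(a,b,e,g,np.linalg.norm(a-b)); d=a-b; print("yaw",np.degrees(np.arctan2(-d[0],d[1])))
d=e-g; print("yaw",np.degrees(np.arctan2(-d[0],d[1])))
psi=np.arctan2(-(a-b)[0],(a-b)[1]); c=(a+b+e+g)/4
X=np.array([np.cos(psi),np.sin(psi),0]);Y=np.array([-X[1],X[0],0])
C=cloud(m,D); p=cv2.imread("pics/top0.png").astype(int)
print("c",c)
def S(P): return np.stack([(P-c)@X,(P-c)@Y,P[...,2]],-1)
for nm in("top","side"):
    p=cv2.imread(f"pics/{nm}0.png").astype(int);Cc=S(cloud(imaging.camera_model(nm),np.load(f"pics/{nm}0.npy")))
    ins=(abs(Cc[...,0])<.16)&(abs(Cc[...,1])<.2)
    k=ins&(Cc[...,2]>.09)&(p[...,1]>p[...,2]*1.4); P=Cc[k]
    print(nm,"green",P.min(0),P.max(0))
    k=ins&(p[...,2]>150)&(p[...,1]<70); P=Cc[k]; print("red",P.min(0),P.max(0),np.median(P,0)); print(np.round(P[np.argsort(-P[:,2])][:40:5],4))
    for h in(.1,.15,.2,.25,.3):
        k=ins&(abs(Cc[...,2]-h)<.025); P=Cc[k]
        if len(P): print(h,len(P),P.min(0).round(3),P.max(0).round(3))
```

```text
[0.49231306 0.19452816 0.012     ] [ 0.58960961 -0.18664512  0.012     ] [0.71887468 0.25264977 0.012     ] [ 0.81326067 -0.13119912  0.012     ] 0.3933950892546165
yaw 14.31929312681077
yaw 13.81459125786582
c [0.65351451 0.03233342 0.012     ]
top green [-0.03931549 -0.00182199  0.24063717] [0.10718907 0.05797725 0.38278551]
red [-0.15996809 -0.09108069  0.08250997] [-0.11509334 -0.05099724  0.12852347] [-0.13616906 -0.06670304  0.09793807]
[[-0.1355 -0.077   0.1285]
 [-0.1319 -0.0785  0.123 ]
 [-0.1295 -0.0651  0.1188]
 [-0.144  -0.0662  0.1162]
 [-0.1509 -0.0696  0.1156]
 [-0.1402 -0.0646  0.1146]
 [-0.1462 -0.0656  0.1134]
 [-0.16   -0.0726  0.1121]]
0.1 2584 [-0.16  -0.199  0.075] [0.16  0.018 0.124]
0.15 62 [-0.137 -0.2    0.125] [0.16  0.042 0.175]
0.2 80 [-0.025 -0.2    0.175] [0.16  0.043 0.223]
0.25 233 [-0.04  -0.021  0.225] [0.094 0.076 0.275]
0.3 702 [-0.039 -0.028  0.275] [0.114 0.075 0.325]
side green [-0.03353892  0.01481127  0.20989719] [0.11619098 0.07712795 0.38018355]
red [-0.15931518 -0.08229823  0.08572219] [-0.11459235 -0.04318707  0.12505438] [-0.1322604  -0.06302467  0.10202523]
[[-0.1322 -0.0651  0.1251]
 [-0.1294 -0.0642  0.1227]
 [-0.1317 -0.0618  0.1209]
 [-0.1402 -0.0638  0.1191]
 [-0.127  -0.0651  0.1164]
 [-0.1484 -0.0637  0.1156]
 [-0.1219 -0.0664  0.1131]
 [-0.1487 -0.065   0.1118]]
0.1 2244 [-0.16  -0.199  0.075] [0.16  0.045 0.125]
0.15 394 [-0.133 -0.199  0.125] [0.16  0.048 0.175]
0.2 693 [-0.032 -0.2    0.175] [0.16  0.055 0.225]
0.25 1237 [-0.038  0.029  0.225] [0.118 0.079 0.275]
0.3 1495 [-0.039 -0.017  0.275] [0.117 0.078 0.325]
```

The crop shows the stand at about 14° yaw, with the wing at its centre near crop px (610,465), running along the slope. I'll swing over to a standoff pose.

```bash
python3 -m crank '[[[0.0167,-0.0403,0],[0,0,-8.33],1],[[0.0167,-0.0403,0],[0,0,-8.33],1],[[0.0167,-0.0403,0],[0,0,-8.33],1],[[0.0167,-0.0403,0],[0,0,-8.33],1],[[0.0167,-0.0403,0],[0,0,-8.33],1],[[0.0167,-0.0403,0],[0,0,-8.33],1],[[0.0167,-0.0403,0],[0,0,-8.33],1],[[0.0167,-0.0403,0],[0,0,-8.33],1],[[0.0167,-0.0403,0],[0,0,-8.33],1]]'
python3 -m crank '[[[0.0167,-0.0403,0],[0,0,-8.33],1],[[0.0167,-0.0403,0],[0,0,-8.33],1],[[0.0167,-0.0403,0],[0,0,-8.33],1],[[0.0167,-0.0403,0],[0,0,-8.33],1],[[0.0167,-0.0403,0],[0,0,-8.33],1],[[0.0167,-0.0403,0],[0,0,-8.33],1],[[0.0167,-0.0403,0],[0,0,-8.33],1],[[0.0167,-0.0403,0],[0,0,-8.33],1],[[0.0167,-0.0403,0],[0,0,-8.33],1],[[0,0,0],[0,0,0],1]]'
python3 -m crank '[[[0,0,0],[1.82,-7.28,0],1],[[0,0,0],[1.82,-7.28,0],1],[[0,0,0],[1.82,-7.28,0],1],[[0,0,0],[1.82,-7.28,0],1],[[0,0,0],[0,0,0],1],[[0,0,0],[0,0,0],1]]'
cat >> h.py <<'E'
from scipy.spatial.transform import Rotation as Ro
psi=np.radians(14.07);c0=np.array([.6535,.0323,0])
X=np.array([np.cos(psi),np.sin(psi),0]);Y=np.array([-X[1],X[0],0]);A=-.5*X+np.array([0,0,.75**.5]); U=np.cross(Y,A)
def S(P): P=np.asarray(P); return np.stack([(P-c0)@X,(P-c0)@Y,P[...,2]],-1)
def st():
    o=ctrl.get_obs(); R=Ro.from_euler("xyz",o["orientation"],degrees=True); 
    Rt=Ro.from_matrix(np.stack([-U,Y,-A],1))
    print("t",o["clock"],"pos",o["tool_pos"].round(4),"S",S(o["tool_pos"]).round(4),"roterr",(Rt*R.inv()).as_rotvec(degrees=True).round(2),"F UYA",[round(float(o["force"]@v),2) for v in(U,Y,A)],"M",o["moment"].round(2),"op",o["opening"],o["gripper_force"],"j",o["joint_pos"].round(1))
    return o
E
python3 - <<'E'
from h import *; import cv2
st(); m=imaging.camera_model("wrist"); p,D=imaging.snapshot("wrist"); cv2.imwrite("pics/w1.png",p); np.save("pics/w1.npy",D)
C=cloud(m,D); q=p.astype(int); k=(q[...,2]>130)&(q[...,1]<80)&(q[...,0]<80)&(D>0)&(np.linalg.norm(C-[.535,-.07,.1],axis=-1)<.06)
P=C[k]; w=[.5375,-.065,.115]
L=np.stack([P@U,P@Y,P@A],-1)   # local
print(k.sum(),L.min(0),L.max(0)); hs=np.histogram(L[:,2],20); print(hs)
t=L[L[:,2]>np.percentile(L[:,2],99)-.004]; print("top edge",len(t),t.min(0),t.max(0),t.mean(0)); mid=(t.min(0)+t.max(0))/2
print("wing_top world",U*mid[0]+Y*mid[1]+A*t[:,2].mean())
b=L[L[:,2]<np.percentile(L[:,2],99)-.02]; print("flange",b.min(0),b.max(0))
E
```

```text
clock: 1.0
tool_pos: [0.3355, 0.2845, 0.2265]
orientation: [180.0, 0.0, -91.2]
force: [0.7, 0.5, 0.4]
opening: 0.0879
gripper_force: 0.0
clock: 2.0
tool_pos: [0.4864, -0.0803, 0.2258]
orientation: [-180.0, -0.1, -166.4]
force: [0.1, -0.1, -0.0]
opening: 0.0872
gripper_force: 0.0
clock: 2.6
tool_pos: [0.4848, -0.0763, 0.2267]
orientation: [-179.9, 30.0, -165.8]
force: [-0.5, 0.3, 0.5]
opening: 0.0877
gripper_force: 0.0
t 2.6 pos [ 0.4848 -0.0763  0.2267] S [-0.1901 -0.0644  0.2267] roterr [ 0.06  0.03 -0.1 ] F UYA [-0.1, 0.41, 0.65] M [-0.3   1.33 -0.  ] op 0.08774519437126341 0.0 j [ 14.1 -13.5 -43.2  -0.  -30.3 -89.9]
1884 [ 0.46183503 -0.22155699 -0.17603656] [ 0.50451716 -0.17728967 -0.14433767]
(array([ 82, 721, 323,   7,   2,   1,   3,   1,   0,   2,   1,   0,   1,
         8,   4,   4,  23, 131, 436, 134]), array([-0.17603656, -0.17445161, -0.17286667, -0.17128172, -0.16969678,
       -0.16811184, -0.16652689, -0.16494195, -0.163357  , -0.16177206,
       -0.16018711, -0.15860217, -0.15701723, -0.15543228, -0.15384734,
       -0.15226239, -0.15067745, -0.14909251, -0.14750756, -0.14592262,
       -0.14433767]))
top edge 705 [ 0.4630105  -0.20552629 -0.14916138] [ 0.50451716 -0.19226037 -0.14433767] [ 0.48120252 -0.19878953 -0.14674126]
wing_top world [ 0.52590484 -0.07323932  0.11480026]
flange [ 0.46183503 -0.22155699 -0.17603656] [ 0.50446311 -0.17728967 -0.16565782]
```

View pics/w1.png

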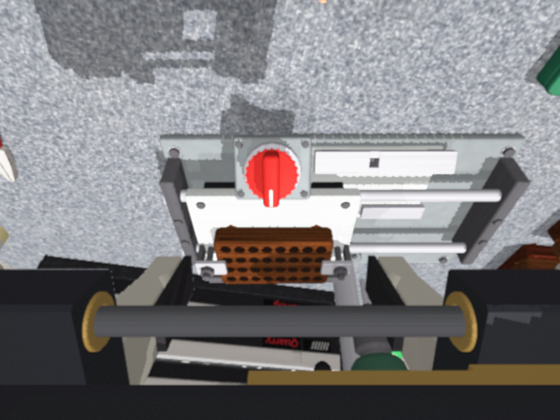

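The wrist view shows the red cap at (271,178), its wing vertical in the image with the white pointer up the slope, which is aligned with the tool. Next I'll compute the approach.

Run:
```python
from h import *
p=ctrl.get_obs()["tool_pos"]; T=U*.484+Y*-.199+A*-.170
L=np.array([p@U,p@Y,p@A]); print(L,"total",(T-p).round(4)); d=np.array([.484,-.199])-L[:2]
print("lateral",(U*d[0]+Y*d[1]).round(4),"axial",L[2]+.170,"A",A.round(4),"U",U.round(4),"Y",Y.round(4))
```

```text
[ 0.50581752 -0.19191465 -0.02960079] total [ 0.0515  0.0056 -0.1325]
lateral [-0.0166 -0.0115 -0.0109] axial 0.140399213077614 A [-0.485  -0.1216  0.866 ] U [0.84   0.2105 0.5   ] Y [-0.2431  0.97    0.    ]
```

```bash
python3 -m crank '[[[-0.0083,-0.0058,-0.0055],[0,0,0],1],[[-0.0083,-0.0057,-0.0054],[0,0,0],1],[[0.0121,0.003,-0.0217],[0,0,0],1],[[0.0121,0.003,-0.0217],[0,0,0],1],[[0.0121,0.003,-0.0217],[0,0,0],1],[[0.0121,0.003,-0.0217],[0,0,0],1],[[0.005,0.0013,-0.009],[0,0,0],1],[[0.005,0.0013,-0.009],[0,0,0],1],[[0.005,0.0013,-0.009],[0,0,0],1],[[0.0047,0.0012,-0.0078],[0,0,0],1],[[0,0,0],[0,0,0],1],[[0,0,0],[0,0,0],1]]'
python3 - <<'E'
from h import *; import cv2
o=st();p=o["tool_pos"];print(p@U,p@Y,p@A); q,D=imaging.snapshot("wrist"); cv2.imwrite("pics/w2.png",q)
E
```

```text
clock: 3.85
tool_pos: [0.5373, -0.0707, 0.0942]
orientation: [-179.9, 30.0, -165.8]
force: [-0.9, -0.1, 0.0]
opening: 0.0879
gripper_force: 0.0
t 3.85 pos [ 0.5373 -0.0707  0.0942] S [-0.1378 -0.0716  0.0942] roterr [ 0.05  0.03 -0.06] F UYA [-0.73, 0.16, 0.44] M [-0.34  1.5   0.  ] op 0.0879211551679461 0.0 j [ 12.6   4.7 -47.5  -5.2  -7.9 -83.5]
0.48354132495834407 -0.19918184655918042 -0.17038096269442615
```

View pics/w2.png

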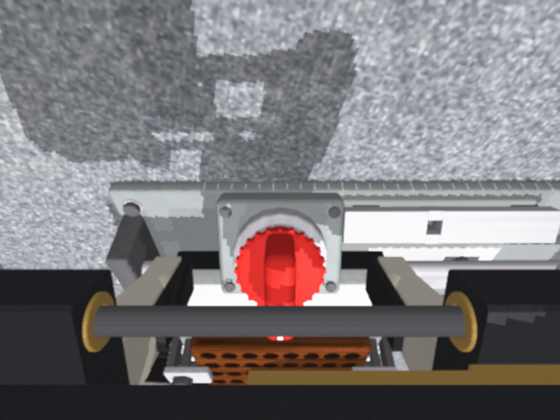

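The wrist view shows the wing at (280,270), centred between the fingers. Closing the gripper.

```bash
python3 -m crank '[[[0,0,0],[0,0,0],-1],[[0,0,0],[0,0,0],-1],[[0,0,0],[0,0,0],-1],[[0,0,0],[0,0,0],-1],[[0,0,0],[0,0,0],-1],[[0,0,0],[0,0,0],-1],[[0,0,0],[0,0,0],-1],[[0,0,0],[0,0,0],-1]]'
python3 -c "
from h import *
st()"
```

```text
clock: 4.7
tool_pos: [0.5372, -0.0707, 0.094]
orientation: [-179.9, 30.0, -165.8]
force: [0.6, -0.2, -0.2]
opening: 0.0294
gripper_force: 0.0
t 4.7 pos [ 0.5372 -0.0707  0.094 ] S [-0.1379 -0.0716  0.094 ] roterr [ 0.05  0.02 -0.06] F UYA [0.39, -0.38, -0.41] M [-0.35  1.44  0.01] op 0.029430328195476564 0.0 j [ 12.6   4.7 -47.5  -5.2  -7.8 -83.5]
```

```bash
python3 -m crank '[[[0,0,0],[0,0,0],-1],[[0,0,0],[0,0,0],-1],[[0,0,0],[0,0,0],-1],[[0,0,0],[0,0,0],-1],[[0,0,0],[0,0,0],-1]]'
python3 -m crank '[[[0.001,0.0002,-0.0017],[0,0,0],-1],[[0.001,0.0002,-0.0017],[0,0,0],-1],[[0.001,0.0003,-0.0018],[0,0,0],-1],[[0,0,0],[0,0,0],-1],[[0,0,0],[0,0,0],-1]]'
python3 -c "
from h import *
p=st()['tool_pos'];print(p@U,p@Y,p@A)"
```

```text
clock: 5.2
tool_pos: [0.5372, -0.0706, 0.094]
orientation: [-179.9, 30.0, -165.8]
force: [-1.0, 2.0, 0.4]
opening: 0.0141
gripper_force: 30.0
clock: 5.7
tool_pos: [0.5399, -0.07, 0.0892]
orientation: [-179.9, 30.0, -165.8]
force: [-9.4, 2.9, 12.3]
opening: 0.014
gripper_force: 30.0
t 5.7 pos [ 0.5399 -0.07    0.0892] S [-0.135  -0.0716  0.0892] roterr [ 0.04  0.04 -0.06] F UYA [-1.13, 5.11, 14.9] M [1.33 2.46 1.12] op 0.013964810713606253 30.010919272899628 j [ 12.6   5.5 -47.3  -5.9  -7.2 -82.8]
0.483437349819953 -0.19911849311973026 -0.17608397829315078
```

```bash
python3 -m crank '[[[0.0008,0.0002,-0.0013],[0,0,0],-1],[[0.0007,0.0002,-0.0013],[0,0,0],-1],[[0,0,0],[0,0,0],-1],[[0,0,0],[0,0,0],-1]]'
python3 -c "
from h import *
p=st()['tool_pos'];print(p@U,p@Y,p@A)"
```

```text
clock: 6.1
tool_pos: [0.5413, -0.0696, 0.0867]
orientation: [-179.9, 30.0, -165.8]
force: [-10.7, 3.0, 13.0]
opening: 0.0138
gripper_force: 30.0
t 6.1 pos [ 0.5413 -0.0696  0.0867] S [-0.1336 -0.0716  0.0867] roterr [ 0.04  0.04 -0.06] F UYA [-1.82, 5.49, 16.06] M [1.39 2.47 1.14] op 0.01376248842632192 30.01326084136963 j [ 12.6   5.9 -47.2  -6.2  -6.9 -82.5]
0.48342244230977177 -0.19911124681130526 -0.1789854456165142
```

```bash
python3 -m crank '[[[0.0005,0.0001,-0.0009],[0,0,0],-1],[[0.0005,0.0001,-0.0009],[0,0,0],-1],[[0,0,0],[0,0,0],-1],[[0,0,0],[0,0,0],-1]]'
python3 -c "
from h import *
p=st()['tool_pos'];print(p@U,p@Y,p@A)"
```

```text
clock: 6.5
tool_pos: [0.5419, -0.0695, 0.0858]
orientation: [-180.0, 30.1, -165.8]
force: [-22.3, 3.7, 30.1]
opening: 0.0139
gripper_force: 30.0
t 6.5 pos [ 0.5419 -0.0695  0.0858] S [-0.133  -0.0716  0.0858] roterr [ 0.02  0.1  -0.06] F UYA [-2.87, 9.02, 36.46] M [2.35 3.22 1.84] op 0.013881032427790114 30.046846568584442 j [ 12.5   6.1 -47.1  -6.4  -6.8 -82.2]
0.48347520831436464 -0.1991881713399361 -0.18010421789347963
```

```bash
python3 -m crank '[[[-0.0005,-0.0001,0.0009],[0,0,0],-1],[[0,0,0],[-4.07,-1.02,7.27],-1],[[0,0,0],[-4.07,-1.02,7.27],-1],[[0,0,0],[-4.07,-1.02,7.27],-1],[[0,0,0],[-4.07,-1.02,7.27],-1],[[0,0,0],[-4.07,-1.02,7.27],-1],[[0,0,0],[-3.8,-0.95,6.8],-1],[[0,0,0],[0,0,0],-1],[[0,0,0],[0,0,0],-1],[[0,0,0],[0,0,0],-1]]'
python3 -c "
from h import *
p=st()['tool_pos'];print(p@U,p@Y,p@A)"
```

```text
clock: 7.5
tool_pos: [0.5425, -0.0703, 0.0864]
orientation: [-156.0, 18.9, -112.0]
force: [-7.4, -5.8, 14.2]
opening: 0.0138
gripper_force: 30.0
t 7.5 pos [ 0.5425 -0.0703  0.0864] S [-0.1326 -0.0725  0.0864] roterr [ 24.23   6.19 -43.13] F UYA [-0.3, -3.81, 16.62] M [-1.78  1.49 -0.76] op 0.013813217026616743 30.003975927829742 j [ 12.4   6.1 -46.9  -6.6  -6.9 -32.1]
0.4841662399527742 -0.2000854844845434 -0.17971599596223772
```

```bash
python3 -m crank '[[[-0.002,-0.0005,0.0035],[0,0,0],-1],[[-0.002,-0.0005,0.0035],[0,0,0],-1],[[-0.002,-0.0005,0.0035],[0,0,0],-1],[[-0.0018,-0.0004,0.0031],[0,0,0],-1],[[0,0,0],[0,0,0],-1],[[0,0,0],[0,0,0],-1]]'
python3 -c "
from h import *
p=st()['tool_pos'];print(p@U,p@Y,p@A)"
```

```text
clock: 8.1
tool_pos: [0.5349, -0.0722, 0.0998]
orientation: [-156.1, 18.8, -112.0]
force: [-1.7, -7.0, 5.7]
opening: 0.0137
gripper_force: 30.0
t 8.1 pos [ 0.5349 -0.0722  0.0998] S [-0.1404 -0.0725  0.0998] roterr [ 24.24   6.18 -43.14] F UYA [-0.02, -6.35, 6.62] M [-2.32  1.01 -1.15] op 0.01369894874562459 30.000798404216766 j [ 12.5   3.8 -47.5  -5.   -8.6 -33.8]
0.4841027318334505 -0.20003332112579486 -0.16421030780348078
```

```bash
python3 -m crank '[[[-0.0005,-0.0001,0.0008],[0,0,0],-1],[[0,0,0],[0,0,0],-1],[[0,0,0],[0,0,0],-1]]'
python3 -c "
from h import *
p=st()['tool_pos'];print(p@U,p@Y,p@A)"
python3 -m crank '[[[-0.0006,0.0024,0],[0,0,0],-1],[[-0.0012,0.00485,0],[0,0,0],-1],[[-0.0012,0.00485,0],[0,0,0],-1],[[-0.0012,0.00485,0],[0,0,0],-1],[[-0.0012,0.00485,0],[0,0,0],-1],[[0,0,0],[0,0,0],-1]]'
python3 -c "
from h import *
p=st()['tool_pos'];print(p@U,p@Y,p@A)"
```

```text
clock: 8.4
tool_pos: [0.5345, -0.0722, 0.1005]
orientation: [-156.1, 18.8, -112.0]
force: [-0.9, -6.9, 4.3]
opening: 0.0139
gripper_force: 30.0
t 8.4 pos [ 0.5345 -0.0722  0.1005] S [-0.1408 -0.0725  0.1005] roterr [ 24.24   6.17 -43.14] F UYA [-0.07, -6.45, 4.96] M [-2.36  0.91 -1.22] op 0.013893647301266573 30.001007616519928 j [ 12.5   3.7 -47.5  -5.   -8.7 -33.9]
0.4841000140966702 -0.20002116221944252 -0.16341777913524178
clock: 9.0
tool_pos: [0.5289, -0.0508, 0.1007]
orientation: [-156.3, 18.9, -111.9]
force: [-0.3, 1.6, 0.9]
opening: 0.0139
gripper_force: 30.0
t 9.0 pos [ 0.5289 -0.0508  0.1007] S [-0.141  -0.0503  0.1007] roterr [ 24.     6.12 -43.38] F UYA [0.55, 1.59, 0.74] M [0.43 1.37 0.33] op 0.01386908043274924 29.99976485967636 j [ 14.9   2.6 -56.9  16.5  -0.5 -57.3]
0.48400257300402866 -0.1778195636610998 -0.16315071995009428
```

```bash
cat > kin.py <<'E'
from h import *
from scipy.optimize import least_squares
def rot(ax,a): return Ro.from_rotvec(np.radians(a)*np.array(ax,float)).as_matrix()
def fk(q,p):
    h,a1,L2,a3,L4,y0,y4,L6,x5,c6=p
    R=rot([0,0,1],q[0]); P=np.array([0,0,h])+R@[a1,y0,0]
    R=R@rot([0,1,0],q[1]); P=P+R@[0,0,L2]
    R=R@rot([0,-1,0],q[2]); P=P+R@[0,0,a3]+R@[L4,0,0]
    R=R@rot([SX,0,0],q[3]); P=P+R@[0,y4,0]
    R=R@rot([0,-1,0],q[4]); P=P+R@[L6,0,x5]
    R=R@rot([1,0,0],c6+q[5]*S6)
    # tool z=R x
    return P,R@np.array([[0,0,1],[0,-1,0],[1,0,0]]).T
SX=1;S6=-1
data=[([90.59,20.59,.632,-.02,-70.136,-16.508],[.185,.6486,.2256],[179.9,0,-15.92]),
([14.1,-13.5,-43.2,0,-30.3,-89.9],[.4848,-.0763,.2267],[-179.9,30,-165.8]),
([12.6,4.7,-47.5,-5.2,-7.9,-83.5],[.5373,-.0707,.0942],[-179.9,30,-165.8]),
([12.6,5.9,-47.2,-6.2,-6.9,-82.5],[.5413,-.0696,.0867],[-179.9,30,-165.8]),
([12.4,6.1,-46.9,-6.6,-6.9,-32.1],[.5425,-.0703,.0864],[-156,18.9,-112]),
([12.5,3.8,-47.5,-5,-8.6,-33.8],[.5349,-.0722,.0998],[-156.1,18.8,-112]),
([14.9,2.6,-56.9,16.5,-.5,-57.3],[.5289,-.0508,.1007],[-156.3,18.9,-111.9])]
def res(p):
    r=[]
    for q,x,e in data:
        P,R=fk(q,p); Rm=Ro.from_euler("xyz",e,degrees=True).as_matrix()
        r+=list((P-x)*1000)+list((R-Rm).ravel()*100)
    return np.array(r)
E
cat > fit.py <<'E'
import kin; from kin import *
best=None
for kin.SX in(1,-1):
  for kin.S6 in(1,-1):
    for c in(-90,0,90,180):
      for g in ((.3,0,.4,0,.4,-.19,0,.3,0),(.3,0,.3,0,.3,0,-.19,.2,0)):
        s=least_squares(res,list(g)+[c],loss="soft_l1")
        if best is None or s.cost<best[0]: best=(s.cost,kin.SX,kin.S6,s.x)
print(best); kin.SX,kin.S6=best[1:3]; print(res(best[3]).reshape(-1,12).round(1))
E
python3 fit.py; python3 -c "
from plant import ctrl
o=ctrl.get_obs();print(o['joint_pos'].round(2),o['tool_pos'].round(4))"
```

```text
(np.float64(0.5596515654025536), -1, -1, array([ 2.02856862e-01, -1.42258314e-03,  6.03735417e-01, -1.69326128e-03,
        4.65536936e-01, -7.91314305e-04, -1.91133444e-01,  3.81916027e-01,
       -5.71486605e-04,  8.99823995e+01]))
[[ 0.1  0.  -0.   0.   0.   0.   0.  -0.   0.   0.  -0.  -0. ]
 [-0.   0.2  0.1  0.  -0.1 -0.  -0.1 -0.   0.1  0.   0.  -0. ]
 [-0.5 -0.2 -0.4 -0.1  0.  -0.1  0.   0.   0.   0.1  0.  -0.1]
 [-0.2  0.2  0.1  0.  -0.   0.1  0.  -0.   0.1 -0.1  0.1  0. ]
 [ 0.6 -0.   0.2  0.  -0.  -0.1 -0.  -0.1 -0.1  0.1 -0.  -0. ]
 [-0.1  0.1  0.1  0.   0.1  0.1  0.   0.  -0.  -0.1 -0.1  0.1]
 [ 0.1 -0.  -0.1  0.   0.   0.1  0.   0.1  0.1 -0.1  0.   0. ]]
[ 14.88   2.55 -56.93  16.53  -0.54 -57.28] [ 0.5289 -0.0508  0.1007]
```

```bash
cat >> kin.py <<'E'
SX=-1;S6=-1
p0=[.202857,-.0014226,.603735,-.0016933,.465537,-.0007913,-.191133,.381916,-.00057,89.9824]
lo=np.array([-176.03,-82.01,-58.28,-173.87,-174.79,-173.66]);hi=np.array([176.03,121.73,71.71,95.51,-.11,173.66])
def ik(P,R,seeds):
    out=[]
    for s in seeds:
        f=lambda q:np.r_[(fk(q,p0)[0]-P)*100,(fk(q,p0)[1]-R).ravel()*30]
        r=least_squares(f,np.clip(s,lo+.01,hi-.01),bounds=(lo,hi),x_scale=30)
        if r.cost<1e-3 and not any(np.abs(r.x-o).max()<1 for o in out): out.append(r.x)
    return out
def toolR(turn,tilt=0,side=0):
    # turn ccw about A; then lean by tilt about Y (positive = more vertical), side about U
    R=np.stack([-U,Y,-A],1)
    return rot(U,side)@rot(Y,tilt)@rot(A,turn)@R
E
cat > t.py <<'E'
from kin import *
rng=np.random.default_rng(0)
q0=np.array([14.88,2.55,-56.93,16.53,-.54,-57.28])
base=U*.484+A*-.1632
seeds=[rng.uniform(np.maximum(lo,[-40,-80,-58,-174,-90,-174]),np.minimum(hi,[60,60,30,95,0,174])) for _ in range(14)]+[q0]
for tilt in(0,8,15):
  for s in(0,.022,.03,.05,.08,.1,.12):
    for x in ik(base+Y*(-.2+s),toolR(50,tilt),seeds): print(tilt,s,x.round(1))
E
time timeout 500 python3 t.py
```

```text
0 0 [ 12.4   3.7 -47.3  -5.2  -9.1 -33.5]
8 0 [ 12.8   5.3 -42.5  -1.4 -20.2 -37.5]
8 0.022 [ 16.3   4.3 -45.3   2.6 -18.4 -44.6]
8 0.03 [ 17.6   4.  -46.3   4.3 -17.8 -47.3]
8 0.05 [ 20.6   3.1 -49.    8.8 -16.1 -54.6]
8 0.08 [ 24.7   2.  -53.1  16.9 -13.8 -66.3]
8 0.1 [ 26.9   1.4 -55.8  23.  -12.3 -74.4]
8 0.12 [ 28.6   0.9 -58.2  29.6 -11.  -82.7]
15 0 [ 12.9   7.7 -37.2  -0.6 -30.1 -38.4]
15 0.022 [ 16.1   6.8 -39.    1.1 -29.2 -42.9]
15 0.03 [ 17.2   6.5 -39.6   1.7 -28.9 -44.5]
15 0.05 [ 20.1   5.8 -41.1   3.3 -28.2 -48.8]
15 0.08 [ 24.5   4.9 -43.3   5.9 -27.2 -55.4]
15 0.1 [ 27.4   4.4 -44.5   7.7 -26.7 -59.8]
15 0.12 [ 30.3   3.9 -45.7   9.4 -26.3 -64.2]
real	0m4.165s
user	0m4.740s
sys	0m0.042s
```

```bash
cat > t2.py <<'E'
from kin import *
q0=np.array([16.88,2.55,-50,6.53,-10.54,-57.28]); N=rot(A,50)@Y
for t in(8,12,15,18):
  R=rot(N,t)@toolR(50)
  for s in(.022,.08,.118):
    for ph,ax in((0,-.1622),(0,-.1785),(25,-.1785),(50,-.1785)):
      x=ik(U*.484+A*ax+Y*(-.2+s),rot(A,-ph)@R,[q0,q0+[10,0,0,10,-5,-30],q0+[10,-5,5,30,-5,-70]]); print(t,s,ph,[i.round(1) for i in x])
E
python3 t2.py; python3 -c "
from kin import *
N=rot(A,50)@Y;print('N',N)"
```

```text
8 0.022 0 []
8 0.022 0 []
8 0.022 25 []
8 0.022 50 [array([ 16.2,   6.3, -45.5,   2.9, -16.2, -94.8])]
8 0.08 0 []
8 0.08 0 []
8 0.08 25 []
8 0.08 50 [array([  23.8,    4.1,  -54.5,   20.7,  -10.3, -119.4])]
8 0.118 0 []
8 0.118 0 []
8 0.118 25 []
8 0.118 50 []
12 0.022 0 []
12 0.022 0 []
12 0.022 25 [array([ 17.8,   6. , -53.6,  28.4, -13.2, -96.9])]
12 0.022 50 [array([ 16.1,   7.6, -41.8,   1.6, -22.7, -93.5])]
12 0.08 0 []
12 0.08 0 []
12 0.08 25 []
12 0.08 50 [array([  24.6,    5.6,  -47.3,    9.7,  -19.7, -109.2])]
12 0.118 0 []
12 0.118 0 []
12 0.118 25 []
12 0.118 50 [array([  29.8,    4.6,  -50.6,   15.7,  -18. , -120. ])]
15 0.022 0 []
15 0.022 0 []
15 0.022 25 [array([ 19.5,   6.8, -50.9,  25.6, -18.2, -95.5])]
15 0.022 50 [array([ 16. ,   8.6, -39.1,   1.1, -27.3, -92.9])]
15 0.08 0 []
15 0.08 0 []
15 0.08 25 [array([  26.4,    5.4,  -54.5,   32.5,  -18.1, -109. ])]
15 0.08 50 [array([  24.3,    6.8,  -43.5,    6.2,  -25.1, -105.6])]
15 0.118 0 []
15 0.118 0 []
15 0.118 25 [array([  31.2,    4.8,  -55.9,   35.7,  -18.7, -116.6])]
15 0.118 50 [array([  29.7,    5.9,  -45.9,    9.9,  -24. , -114.1])]
18 0.022 0 []
18 0.022 0 []
18 0.022 25 [array([ 20.7,   7.9, -48.4,  23.8, -22.8, -94.8])]
18 0.022 50 [array([ 15.9,   9.9, -36.5,   0.7, -31.6, -92.5])]
18 0.08 0 []
18 0.08 0 []
18 0.08 25 [array([  28.2,    6.6,  -51.1,   27.6,  -23.3, -105.7])]
18 0.08 50 [array([  23.9,    8.1,  -40.1,    4.1,  -30. , -103.2])]
18 0.118 0 []
18 0.118 0 []
18 0.118 25 [array([  33.2,    6.2,  -52.1,   29.3,  -24.1, -112.2])]
18 0.118 50 [array([  29.2,    7.3,  -42. ,    6.4,  -29.2, -110.4])]
N [-0.79977742  0.46222294 -0.38302222]
```

```bash
cat > t3.py <<'E'
from kin import *
q0=np.array([16.88,2.55,-50,6.53,-10.54,-57.28])
for ty,tu in((6,0),(8,0),(10,0),(6,-5),(8,-5),(10,-5),(6,5)):
  for s in(.022,.05,.085,.118):
   r=[]
   for ph,ax in((50,-.1622),(50,-.1785),(0,-.1785)):
    x=ik(U*.484+A*ax+Y*(-.2+s),toolR(ph,ty,tu),[q0,q0+[10,0,0,10,-5,-30],q0+[10,-5,5,30,-5,-70]]); r+=[x[0].round(1)] if x else ['-']
   print(ty,tu,s,*r)
E
python3 t3.py
```

```text
6 0 0.022 [ 16.4   3.6 -47.3   3.5 -15.2 -45.5] [ 16.3   5.8 -47.7   4.1 -12.6 -46.1] [ 16.3   5.8 -47.7   4.1 -12.6 -96.1]
6 0 0.05 [ 20.5   2.3 -52.1  12.6 -12.  -58.2] [ 19.8   4.6 -53.6  16.4  -8.2 -61.4] [  19.8    4.6  -53.6   16.4   -8.2 -111.4]
6 0 0.085 - - -
6 0 0.118 - - -
8 0 0.022 [ 16.3   4.2 -45.3   2.6 -18.6 -44.6] [ 16.2   6.3 -45.5   2.9 -16.2 -44.8] [ 16.2   6.3 -45.5   2.9 -16.2 -94.8]
8 0 0.05 [ 20.6   3.  -49.    8.8 -16.3 -54.5] [ 20.3   5.2 -49.7  10.1 -13.4 -55.7] [  20.3    5.2  -49.7   10.1  -13.4 -105.7]
8 0 0.085 [ 25.3   1.7 -53.7  18.1 -13.6 -68.1] [ 24.1   4.  -55.4  22.8  -9.7 -71.9] [  24.1    4.   -55.4   22.8   -9.7 -121.9]
8 0 0.118 [ 28.6   0.8 -57.8  28.4 -11.4 -81.5] - -
10 0 0.022 [ 16.2   4.8 -43.4   2.  -21.8 -43.9] [ 16.2   6.9 -43.6   2.2 -19.5 -44. ] [ 16.2   6.9 -43.6   2.2 -19.5 -94. ]
10 0 0.05 [ 20.6   3.7 -46.5   6.5 -20.1 -52.2] [ 20.4   5.8 -46.9   7.1 -17.5 -52.8] [  20.4    5.8  -46.9    7.1  -17.5 -102.8]
10 0 0.085 [ 25.7   2.5 -50.2  12.8 -18.1 -63.2] [ 25.2   4.7 -51.   14.6 -15.2 -64.7] [  25.2    4.7  -51.    14.6  -15.2 -1
[... 406 characters left out ...]
5.7  -55.3   32.4  -10.9 -125.3]
10 -5 0.05 [ 21.4   2.7 -56.1  31.9 -14.1 -78.9] [ 18.5   4.7 -58.3  40.7  -9.8 -85.3] [  18.5    4.7  -58.3   40.7   -9.8 -135.3]
10 -5 0.085 - - -
10 -5 0.118 - - -
6 5 0.022 [  9.7   5.3 -37.1 -16.2 -24.9 -20.7] [  9.6   7.4 -36.7 -17.4 -23.3 -19.4] [  9.6   7.4 -36.7 -17.4 -23.3 -69.4]
6 5 0.05 [ 14.8   4.  -40.3 -12.5 -22.2 -28.5] [ 14.6   6.2 -39.9 -13.7 -20.5 -27.1] [ 14.6   6.2 -39.9 -13.7 -20.5 -77.1]
6 5 0.085 [ 21.4   2.5 -44.7  -6.2 -18.6 -40.2] [ 21.1   4.8 -44.4  -7.3 -16.6 -38.9] [ 21.1   4.8 -44.4  -7.3 -16.6 -88.9]
6 5 0.118 [ 27.4   1.2 -49.5   2.1 -14.8 -53.7] [ 27.1   3.6 -49.5   1.8 -12.4 -53.1] [  27.1    3.6  -49.5    1.8  -12.4 -103.1]
```

```bash
python3 -m crank '[[[0,0,0],[0,0,0],-0.3],[[0,0,0],[0,0,0],-0.3],[[0,0,0],[0,0,0],-0.3],[[0,0,0.0005],[-0.61,2.42,0],-0.3],[[0,0,0.0005],[-0.61,2.42,0],-0.3],[[0,0,0],[-0.61,2.43,0],-0.3],[[0,0,0],[-0.61,2.43,0],-0.3],[[0,0,0],[0,0,0],-0.3],[[0,0,0],[0,0,0],-0.3]]'
cat >> h.py <<'E'
def loc():
    p=st()["tool_pos"]; print("UYA",(p@U).round(4),(p@Y).round(4),(p@A).round(4))
E
cat > e.py <<'E'
from kin import *
import sys
turn=float(sys.argv[1]); loc(); o=ctrl.get_obs(); R=Ro.from_euler("xyz",o["orientation"],degrees=True)
print("rot needed",(Ro.from_matrix(toolR(turn,10))*R.inv()).as_rotvec(degrees=True).round(2), "toolaxis out",(-R.as_matrix()[:,2]).round(3))
E
python3 e.py 50
```

```text
clock: 9.9
tool_pos: [0.5293, -0.0508, 0.1016]
orientation: [-164.5, 12.9, -114.2]
force: [1.3, 0.1, 0.0]
opening: 0.0307
gripper_force: 0.4
t 9.9 pos [ 0.5293 -0.0508  0.1016] S [-0.1406 -0.0504  0.1016] roterr [ 22.54  -3.85 -45.35] F UYA [1.11, -0.21, -0.58] M [-0.13  0.82 -0.06] op 0.030735025924898553 0.4164763289736584 j [ 16.    4.9 -43.    1.1 -22.1 -42.9]
UYA 0.4848 -0.178 -0.1625
rot needed [-0.26 -0.02  0.02] toolaxis out [-0.332 -0.087  0.939]
```

```bash
python3 -m crank '[[[0,0,0],[0,0,0],-1],[[0,0,0],[0,0,0],-1],[[0,0,0],[0,0,0],-1],[[0,0,0],[0,0,0],-1],[[0,0,0],[0,0,0],-1],[[0,0,0],[0,0,0],-1],[[0,0,0],[0,0,0],-1]]'
python3 e.py 50
python3 -m crank '[[[-0.0006,0.0024,0],[0,0,0],-1],[[-0.0012,0.00485,0],[0,0,0],-1],[[-0.0012,0.00485,0],[0,0,0],-1],[[-0.0012,0.00485,0],[0,0,0],-1],[[-0.0012,0.00485,0],[0,0,0],-1],[[-0.0012,0.00485,0],[0,0,0],-1],[[-0.0012,0.00485,0],[0,0,0],-1],[[-0.0012,0.00485,0],[0,0,0],-1],[[-0.0012,0.00485,0],[0,0,0],-1]]'
python3 e.py 50
```

```text
clock: 10.6
tool_pos: [0.5278, -0.0514, 0.101]
orientation: [-164.7, 12.8, -114.3]
force: [-5.1, -1.1, 2.5]
opening: 0.0153
gripper_force: 29.4
t 10.6 pos [ 0.5278 -0.0514  0.101 ] S [-0.1423 -0.0506  0.101 ] roterr [ 22.52  -4.06 -45.37] F UYA [-3.26, 0.17, 4.78] M [-0.79  2.3  -0.09] op 0.01531795297766413 29.39270408358425 j [ 16.    4.9 -43.    1.1 -22.2 -42.9]
UYA 0.483 -0.1781 -0.1622
rot needed [-0.21 -0.21  0.04] toolaxis out [-0.328 -0.086  0.941]
clock: 11.5
tool_pos: [0.5174, -0.0105, 0.1009]
orientation: [-164.7, 12.8, -114.3]
force: [-4.4, -4.9, 3.0]
opening: 0.0156
gripper_force: 29.5
t 11.5 pos [ 0.5174 -0.0105  0.1009] S [-0.1424 -0.0085  0.1009] roterr [ 22.54  -4.09 -45.35] F UYA [-3.23, -3.69, 5.32] M [-2.09  1.96 -0.63] op 0.015612832308007316 29.479079693555832 j [ 22.5   3.2 -47.6   7.9 -19.7 -55.5]
UYA 0.4829 -0.136 -0.1622
rot needed [-0.17 -0.23  0.07] toolaxis out [-0.328 -0.086  0.941]
```

```bash
python3 -m crank '[[[-0.00058,0.00233,0],[0,0,0],-1],[[-0.00058,0.00233,0],[0,0,0],-1],[[-0.00058,0.00233,0],[0,0,0],-1],[[-0.00058,0.00233,0],[0,0,0],-1]]' | grep -E 'tool|force'
for i in 1; do
python3 -m crank '[[[-0.00036,0.00146,0],[0,0,0],-1]]' | grep -E 'tool|^force'
python3 -m crank '[[[-0.00036,0.00146,0],[0,0,0],-1]]' | grep -E 'tool|^force'
python3 -m crank '[[[-0.00036,0.00146,0],[0,0,0],-1]]' | grep -E 'tool|^force'
python3 -m crank '[[[-0.00036,0.00146,0],[0,0,0],-1]]' | grep -E 'tool|^force'
python3 -m crank '[[[-0.00036,0.00146,0],[0,0,0],-1]]' | grep -E 'tool|^force'
python3 -m crank '[[[-0.00036,0.00146,0],[0,0,0],-1]]' | grep -E 'tool|^force'
done; python3 e.py 50
```

```text
tool_pos: [0.5151, -0.0013, 0.1009]
force: [-4.8, -4.7, 3.3]
gripper_force: 29.4
tool_pos: [0.5147, 0.0002, 0.1009]
force: [-5.4, -3.5, 3.1]
tool_pos: [0.5143, 0.0016, 0.1009]
force: [-4.9, -4.4, 3.0]
tool_pos: [0.514, 0.0031, 0.1009]
force: [-4.8, -4.3, 3.4]
tool_pos: [0.5136, 0.0045, 0.1009]
force: [-5.2, -4.8, 3.3]
tool_pos: [0.5132, 0.0059, 0.1009]
force: [-5.4, -3.7, 3.3]
tool_pos: [0.5129, 0.0074, 0.1009]
force: [-6.2, -3.8, 3.5]
t 12.5 pos [0.5129 0.0074 0.1009] S [-0.1424  0.01    0.1009] roterr [ 22.54  -4.1  -45.35] F UYA [-4.25, -2.23, 6.52] M [-1.38  2.2  -0.32] op 0.015029134684468303 29.448499912396073 j [ 25.2   2.6 -49.6  11.2 -18.7 -61.3]
UYA 0.4828 -0.1175 -0.1623
rot needed [-0.16 -0.24  0.07] toolaxis out [-0.328 -0.085  0.941]
```

```bash
python3 -m crank '[[[-0.00036,0.00146,0],[0,0,0],-1]]' | grep -E 'tool|^force'
python3 -m crank '[[[-0.00036,0.00146,0],[0,0,0],-1]]' | grep -E 'tool|^force'
python3 -m crank '[[[-0.00036,0.00146,0],[0,0,0],-1]]' | grep -E 'tool|^force'
python3 -m crank '[[[-0.00036,0.00146,0],[0,0,0],-1]]' | grep -E 'tool|^force'
python3 -m crank '[[[-0.00036,0.00146,0],[0,0,0],-1]]' | grep -E 'tool|^force'
python3 e.py 50 | tail -3
```

```text
tool_pos: [0.5125, 0.0088, 0.1009]
force: [-4.7, -4.5, 2.8]
tool_pos: [0.5122, 0.0103, 0.1009]
force: [-5.4, -2.4, 2.3]
tool_pos: [0.5118, 0.0117, 0.1009]
force: [-4.9, -3.7, 2.8]
tool_pos: [0.5114, 0.0132, 0.1008]
force: [-5.3, -3.5, 3.0]
tool_pos: [0.511, 0.0146, 0.1008]
force: [-5.1, -4.5, 3.6]
t 13.0 pos [0.511  0.0146 0.1008] S [-0.1425  0.0175  0.1008] roterr [ 22.55  -4.11 -45.34] F UYA [-3.45, -3.09, 6.18] M [-1.92  2.01 -0.56] op 0.01577856329318221 29.437545002438128 j [ 26.3   2.4 -50.3  12.6 -18.3 -63.7]
UYA 0.4828 -0.1101 -0.1623
rot needed [-0.16 -0.24  0.08] toolaxis out [-0.328 -0.085  0.941]
```

```bash
python3 -m crank '[[[-0.00036,0.00146,0],[0,0,0],-1]]' | grep -E 'tool|^force'
python3 -m crank '[[[-0.00036,0.00146,0],[0,0,0],-1]]' | grep -E 'tool|^force'
python3 -m crank '[[[-0.00036,0.00146,0],[0,0,0],-1]]' | grep -E 'tool|^force'
python3 -m crank '[[[-0.00036,0.00146,0],[0,0,0],-1]]' | grep -E 'tool|^force'
python3 -m crank '[[[-0.00036,0.00146,0],[0,0,0],-1]]' | grep -E 'tool|^force'
python3 e.py 50 | tail -3
```

```text
tool_pos: [0.5107, 0.0161, 0.1008]
force: [-5.1, -4.8, 3.0]
tool_pos: [0.5103, 0.0176, 0.1008]
force: [-6.1, -3.7, 2.4]
tool_pos: [0.51, 0.019, 0.1008]
force: [-5.2, -2.9, 3.7]
tool_pos: [0.5096, 0.0204, 0.1008]
force: [-5.4, -3.5, 2.1]
tool_pos: [0.5092, 0.0218, 0.1008]
force: [-5.1, -4.0, 3.2]
t 13.5 pos [0.5092 0.0218 0.1008] S [-0.1425  0.0249  0.1008] roterr [ 22.55  -4.12 -45.34] F UYA [-3.57, -2.63, 5.75] M [-1.6   2.14 -0.41] op 0.015609422928742563 29.440206913277507 j [ 27.3   2.2 -51.1  14.1 -17.9 -66.1]
UYA 0.4828 -0.1026 -0.1623
rot needed [-0.15 -0.25  0.08] toolaxis out [-0.328 -0.085  0.941]
```

```bash
python3 -m crank '[[[-0.00036,0.00146,0],[0,0,0],-1]]' | grep -E 'tool|^force'
python3 -m crank '[[[-0.00036,0.00146,0],[0,0,0],-1]]' | grep -E 'tool|^force'
python3 -m crank '[[[-0.00036,0.00146,0],[0,0,0],-1]]' | grep -E 'tool|^force'
python3 -m crank '[[[-0.00036,0.00146,0],[0,0,0],-1]]' | grep -E 'tool|^force'
python3 -m crank '[[[-0.00036,0.00146,0],[0,0,0],-1]]' | grep -E 'tool|^force'
python3 e.py 50 | tail -3
```

```text
tool_pos: [0.5089, 0.0233, 0.1008]
force: [-5.4, -4.1, 2.7]
tool_pos: [0.5085, 0.0248, 0.1008]
force: [-5.2, -4.7, 2.0]
tool_pos: [0.5081, 0.0263, 0.1008]
force: [-6.0, -3.6, 2.1]
tool_pos: [0.5078, 0.0277, 0.1008]
force: [-6.6, -0.0, 2.7]
tool_pos: [0.5074, 0.0294, 0.1008]
force: [-9.4, 1.6, 1.6]
t 14.0 pos [0.5074 0.0294 0.1008] S [-0.1424  0.0327  0.1008] roterr [ 22.54  -4.09 -45.35] F UYA [-6.71, 3.78, 5.77] M [0.53 3.47 0.47] op 0.015068437175811427 29.261666550301015 j [ 28.4   2.  -51.8  15.5 -17.5 -68.5]
UYA 0.4828 -0.0948 -0.1624
rot needed [-0.17 -0.23  0.07] toolaxis out [-0.328 -0.086  0.941]
```

```bash
python3 -m crank '[[[-0.00024,0.00097,0],[0,0,0],-1]]' | grep -E 'tool|^force'
python3 -m crank '[[[-0.00024,0.00097,0],[0,0,0],-1]]' | grep -E 'tool|^force'
python3 -m crank '[[[-0.00024,0.00097,0],[0,0,0],-1]]' | grep -E 'tool|^force'
python3 e.py 50 | tail -3
```

```text
tool_pos: [0.5072, 0.0308, 0.1007]
force: [-10.0, 2.2, 2.7]
tool_pos: [0.5069, 0.0314, 0.1007]
force: [-5.1, -3.7, 3.2]
tool_pos: [0.5067, 0.0319, 0.1008]
force: [-3.5, -9.5, 3.4]
t 14.3 pos [0.5067 0.0319 0.1008] S [-0.1425  0.0353  0.1008] roterr [ 22.57  -4.14 -45.34] F UYA [-3.21, -8.32, 5.81] M [-3.47  1.08 -1.24] op 0.015443905134072481 29.957686713896692 j [ 28.8   1.9 -52.1  16.1 -17.5 -69.4]
UYA 0.4827 -0.0922 -0.1623
rot needed [-0.13 -0.26  0.08] toolaxis out [-0.328 -0.085  0.941]
```

```bash
python3 -m crank '[[[0,0,0],[0,0,0],-0.3],[[0,0,0],[0,0,0],-0.3],[[0,0,0],[0,0,0],-0.3],[[0,0,0],[0,0,0],-0.3],[[0,0,0],[0,0,0],-0.3]]'
cat > m.py <<'E'
from h import *; import cv2,sys
loc(); m=imaging.camera_model("wrist"); p,D=imaging.snapshot("wrist"); cv2.imwrite(sys.argv[1],p)
C=cloud(m,D); q=p.astype(int); L=np.stack([C@U,C@Y,C@A],-1)
k=(q[...,2]>110)&(q[...,1]<80)&(q[...,0]<80)&(D>0)&(abs(L[...,0]-.484)<.05)&(abs(L[...,1]+.095)<.05)&(L[...,2]>-.19)
P=L[k]; print(k.sum(),np.percentile(P,[1,99],axis=0).round(4)); 
b=P[P[:,2]<np.percentile(P[:,2],5)+.006]; print("flange",len(b),np.percentile(b,[1,99],axis=0).round(4),b[:,1].min(),b[:,1].max())
E
python3 m.py pics/w3.png
```

```text
clock: 14.8
tool_pos: [0.5084, 0.0334, 0.1018]
orientation: [-164.6, 12.9, -114.2]
force: [-1.0, 0.9, 1.6]
opening: 0.0306
gripper_force: 0.9
t 14.8 pos [0.5084 0.0334 0.1018] S [-0.1405  0.0364  0.1018] roterr [ 22.53  -3.91 -45.39] F UYA [0.18, 1.09, 1.73] M [0.15 1.33 0.13] op 0.030648881506545014 0.8729012013645843 j [ 28.8   1.9 -52.   16.1 -17.3 -69.4]
UYA 0.485 -0.0912 -0.1625
4946 [[ 0.4627 -0.1139 -0.1687]
 [ 0.504  -0.0722 -0.1374]]
flange 2403 [[ 0.4621 -0.1142 -0.1695]
 [ 0.5048 -0.0708 -0.1614]] -0.11531534594067498 -0.06737208131054898
```

View pics/w3.png

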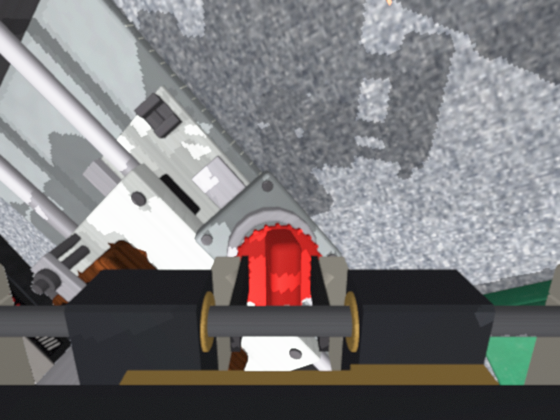

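The wrist view shows the free wing between the fingers at (285,270), turned, with the table at the notch. I'll re-centre on the axis and regrip.

```bash
python3 -m crank '[[[-0.0031,-0.0021,-0.002],[0,0,0],-0.3],[[0,0,0],[0,0,0],-0.3],[[0,0,0],[0,0,0],-1],[[0,0,0],[0,0,0],-1],[[0,0,0],[0,0,0],-1],[[0,0,0],[0,0,0],-1],[[0,0,0],[0,0,0],-1],[[0,0,0],[0,0,0],-1],[[0,0,0],[0,0,0],-1],[[0,0,0],[0,0,0],-1]]'; python3 e.py 50
```

```text
clock: 15.85
tool_pos: [0.5057, 0.0309, 0.0999]
orientation: [-164.6, 12.9, -114.3]
force: [7.4, -6.5, -0.8]
opening: 0.0156
gripper_force: 29.0
t 15.85 pos [0.5057 0.0309 0.0999] S [-0.1437  0.0346  0.0999] roterr [ 22.55  -3.9  -45.34] F UYA [4.45, -8.09, -3.46] M [-2.25 -1.63 -1.01] op 0.01561004936394945 29.029410928487778 j [ 28.6   1.8 -52.6  16.5 -16.9 -69.6]
UYA 0.4813 -0.093 -0.1625
rot needed [-0.23 -0.06  0.04] toolaxis out [-0.331 -0.087  0.94 ]
```

```bash
python3 -m crank '[[[0.0017,-0.0005,0.0004],[0,0,0],-1],[[0,0,0],[0,0,0],-1],[[0,0,0],[0,0,0],-1]]'; python3 e.py 50
```

```text
clock: 16.15
tool_pos: [0.5063, 0.0303, 0.0997]
orientation: [-164.6, 12.8, -114.3]
force: [-3.9, -0.3, 4.6]
opening: 0.0157
gripper_force: 29.0
t 16.15 pos [0.5063 0.0303 0.0997] S [-0.1433  0.0338  0.0997] roterr [ 22.54  -3.99 -45.37] F UYA [-1.07, 0.65, 5.94] M [-0.43  1.33 -0.11] op 0.015716508192516222 29.04101389925927 j [ 28.5   1.9 -52.3  16.1 -17.1 -69.1]
UYA 0.4815 -0.0937 -0.1628
rot needed [-0.21 -0.15  0.03] toolaxis out [-0.329 -0.086  0.94 ]
```

```bash
python3 -m crank '[[[0.00097,0.00024,-0.00173],[0,0,0],-1],[[0.00097,0.00024,-0.00173],[0,0,0],-1],[[0.00097,0.00024,-0.00173],[0,0,0],-1],[[0.00097,0.00024,-0.00173],[0,0,0],-1],[[0.00097,0.00024,-0.00173],[0,0,0],-1],[[0,0,0],[0,0,0],-1]]'; python3 e.py 50
```

```text
clock: 16.75
tool_pos: [0.5111, 0.0314, 0.0911]
orientation: [-164.6, 12.8, -114.3]
force: [-7.6, -0.5, 11.1]
opening: 0.0156
gripper_force: 29.2
t 16.75 pos [0.5111 0.0314 0.0911] S [-0.1383  0.0338  0.0911] roterr [ 22.55  -3.99 -45.38] F UYA [-0.91, 1.4, 13.32] M [-0.18  2.08  0.1 ] op 0.015575753143731951 29.18443510774523 j [ 28.    3.3 -52.9  17.6 -15.1 -70.3]
UYA 0.4815 -0.0938 -0.1728
rot needed [-0.2  -0.14  0.02] toolaxis out [-0.329 -0.086  0.94 ]
```

```bash
python3 -m crank '[[[0.00097,0.00024,-0.00173],[0,0,0],-1],[[0.00097,0.00024,-0.00173],[0,0,0],-1],[[0.0005,0.0001,-0.0009],[0,0,0],-1],[[0,0,0],[0,0,0],-1],[[0,0,0],[0,0,0],-1]]'; python3 e.py 50
```

```text
clock: 17.25
tool_pos: [0.5135, 0.032, 0.087]
orientation: [-164.6, 12.8, -114.3]
force: [-9.3, -0.5, 12.5]
opening: 0.0157
gripper_force: 29.3
t 17.25 pos [0.5135 0.032  0.087 ] S [-0.1359  0.0337  0.087 ] roterr [ 22.55  -3.97 -45.37] F UYA [-1.64, 1.76, 15.39] M [-0.09  2.6   0.19] op 0.015660765646194678 29.256449108943343 j [ 27.8   3.9 -53.3  18.5 -14.1 -71. ]
UYA 0.4816 -0.0938 -0.1776
rot needed [-0.2  -0.13  0.02] toolaxis out [-0.33  -0.086  0.94 ]
```

```bash
python3 -m crank '[[[0.0005,0.0001,-0.0009],[0,0,0],-1],[[0.0003,0.0001,-0.0005],[0,0,0],-1],[[0,0,0],[0,0,0],-1],[[0,0,0],[0,0,0],-1]]'; python3 e.py 50
```

```text
clock: 17.65
tool_pos: [0.5142, 0.0322, 0.0857]
orientation: [-164.6, 12.8, -114.3]
force: [-11.2, -1.2, 14.2]
opening: 0.0155
gripper_force: 29.3
t 17.65 pos [0.5142 0.0322 0.0857] S [-0.1351  0.0337  0.0857] roterr [ 22.55  -3.97 -45.37] F UYA [-2.57, 1.58, 17.89] M [0.03 2.66 0.18] op 0.015519135673044167 29.27156307734549 j [ 27.7   4.1 -53.4  18.9 -13.7 -71.3]
UYA 0.4816 -0.0938 -0.1791
rot needed [-0.21 -0.12  0.03] toolaxis out [-0.33  -0.086  0.94 ]
```

```bash
python3 -m crank '[[[0,0,0],[2.77,0.72,-7.9],-1],[[0,0,0],[2.77,0.72,-7.9],-1],[[0,0,0],[2.77,0.72,-7.9],-1],[[0,0,0],[2.77,0.72,-7.9],-1],[[0,0,0],[2.77,0.72,-7.9],-1],[[0,0,0],[2.77,0.72,-7.9],-1],[[0,0,0],[0.3,0.1,-0.9],-1],[[0,0,0],[0,0,0],-1],[[0,0,0],[0,0,0],-1]]'; python3 e.py 0
```

```text
clock: 18.55
tool_pos: [0.5138, 0.033, 0.0852]
orientation: [179.3, 19.9, -167.4]
force: [-14.9, 8.0, 10.8]
opening: 0.014
gripper_force: 30.1
t 18.55 pos [0.5138 0.033  0.0852] S [-0.1353  0.0346  0.0852] roterr [ 1.71 -9.96  1.15] F UYA [-5.41, 11.35, 15.6] M [2.96 4.63 1.86] op 0.014018739925897099 30.13371169567108 j [  27.8    4.1  -53.6   19.2  -13.6 -123. ]
UYA 0.4812 -0.0929 -0.1794
rot needed [-0.62 -0.23  1.21] toolaxis out [-0.33  -0.086  0.94 ]
```

```bash
python3 -m crank '[[[-0.00097,-0.00024,0.00173],[0,0,0],-1],[[-0.00097,-0.00024,0.00173],[0,0,0],-1],[[-0.00097,-0.00024,0.00173],[0,0,0],-1],[[-0.00097,-0.00024,0.00173],[0,0,0],-1],[[-0.0002,0,0.0004],[0,0,0],-1],[[0,0,0],[0,0,0],-1]]'; python3 e.py 0
```

```text
clock: 19.15
tool_pos: [0.5098, 0.032, 0.0922]
orientation: [179.3, 19.9, -167.4]
force: [-9.6, 7.2, 2.9]
opening: 0.014
gripper_force: 30.1
t 19.15 pos [0.5098 0.032  0.0922] S [-0.1394  0.0347  0.0922] roterr [ 1.71 -9.98  1.16] F UYA [-5.11, 9.32, 6.32] M [2.42 3.47 1.62] op 0.013999722004964932 30.114526748657227 j [  28.2    3.   -53.    17.6  -15.3 -121.8]
UYA 0.4811 -0.0929 -0.1713
rot needed [-0.62 -0.26  1.22] toolaxis out [-0.329 -0.086  0.94 ]
```

```bash
python3 -m crank '[[[0,0,0],[0,0,0],0],[[0,0,0],[0,0,0],0],[[0,0,0],[0,0,0],0],[[0,0,0],[0,0,0],0],[[0,0,0],[0,0,0],0]]'
python3 -m crank '[[[-0.0033,-0.0009,0.0094],[0,0,0],0],[[-0.0066,-0.0017,0.0188],[0,0,0],0],[[-0.0066,-0.0017,0.0188],[0,0,0],0],[[-0.0066,-0.0017,0.0188],[0,0,0],0],[[-0.0066,-0.0017,0.0188],[0,0,0],0],[[-0.0066,-0.0017,0.0188],[0,0,0],0],[[0,0,0],[0,0,0],0],[[0,0,0],[0,0,0],0]]'; python3 m.py pics/w4.png
```

```text
clock: 19.65
tool_pos: [0.5108, 0.0315, 0.0928]
orientation: [179.3, 19.9, -167.5]
force: [-0.4, 0.5, -0.7]
opening: 0.043
gripper_force: 0.0
clock: 20.45
tool_pos: [0.4745, 0.0222, 0.1966]
orientation: [179.3, 20.0, -167.5]
force: [-0.5, 0.1, 0.1]
opening: 0.0434
gripper_force: 0.0
t 20.45 pos [0.4745 0.0222 0.1966] S [-0.1761  0.0337  0.1966] roterr [ 1.64 -9.87  1.27] F UYA [-0.35, 0.19, 0.27] M [-0.25  0.99 -0.03] op 0.043409081262386844 0.0 j [  31.1  -10.   -44.9    9.4  -36.2 -115.2]
UYA 0.5015 -0.0938 -0.0626
1200 [[ 0.4628 -0.1125 -0.1747]
 [ 0.5035 -0.0757 -0.1452]]
flange 637 [[ 0.4626 -0.1127 -0.1749]
 [ 0.5018 -0.0735 -0.1714]] -0.11345388596674805 -0.07022359907239116
```

View pics/w4.png

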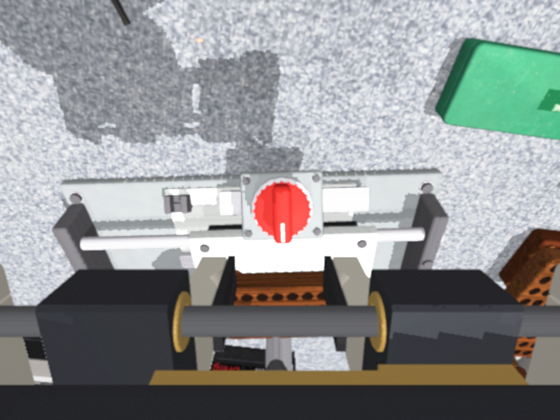

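The view shows the wing from (281,188) to (283,240) pointing up the slope, and the flange back at its original caught depth. The cap is locked and the fingers are clear.

```bash
python3 -c "
from plant import close_job
print(close_job())"
```

```text
the job is handed in; nothing more can be done
None
```

I freed the table, slid it left about 107 mm until the ball catch clicked in, then pushed the cap in and turned it clockwise until it caught again. I let go and handed the job in after about 20.5 s. No verdict came back, but the last wrist picture shows the pointer up the slope and the cap back at its caught depth.

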